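# Sort pens and tubes into lidded boxes and press the lids home

## Robot

A 6-joint arm with a two-finger parallel gripper is mounted at the origin on a cart in front of the work surface, level with it; the furniture and walls round the work are solid. World frame = base frame: x ahead of the robot, y to its left, z up, the work surface at z = 0. Lengths are in mm, angles in rad, forces in N, time in s.
With the tool pointing down it reaches from about 400 to 925 mm from the base axis. Payload 12.5 kg.
Tool frame: the origin (TCP) lies at the centre of the arm's flange, where the gripper is bolted on; the fingertips stand 190 mm ahead of it and the grasp point (between the pads) lies 171 mm ahead of it; z points along the fingers, y is the line along which they close (so a half turn about z gives the same grasp; the last joint's range is limited). The gripper opens to 95 mm and grips with 3 to 60 N. Pads are 20 mm wide; open, the fingers measure 119 mm over their backs; the gripper's body (75 mm by 180 mm) begins 59 mm behind the grasp point.
Start: joints at [-1.295, 0.491, 1.559, -0, 1.092, -0.106], TCP at [232.889, -579.989, 404.761] pointing down, gripper open.
Joint ranges: [-3.1, 3.1], [-0.84, 2.19], [0.05, 2.79], [-1.13, 4.28], [0.06, 2.93], [-2.69, 2.69]. Speed limits (rad/s): [2.22, 2.22, 2.79, 3.14, 3.14, 3.14].

## Interface

Orientations are given as [roll, pitch, yaw] about the fixed x, y, z axes, in that order (R = Rz(yaw) Ry(pitch) Rx(roll)).
In Python, from cell import env, read_camera, search_frame, cut_out gives the robot as it stands. The module is installed in compiled form; this text tells all that it offers.
- The arm moves only by the tool move_arm, never from a script. Its argument "commands" is a list of rows, each a list of 3 entries, a list of its own where there are three numbers: the shift along the world's x, y, z normalised to -1 to 1, where 1 is 0.03 m, then the turn about the world's z normalised to -1 to 1, where 1 is 0.08 rad, then the opening, from -1 (shut) to 1 (fully open), so that 0 is half open. A call has 1 to 20 rows; each row shifts and turns the commanded pose from where the row before left it; what a row does not reach is not made up. A row lasts 1/12 s, in which the tool goes at most 41.7 mm and 7.16 degrees, less where a joint would pass 70% of its speed; a pose out of reach is approached as far as the arm can. A call with a number of a shift or a turn outside -1 to 1 is refused whole. A call with a gripper value outside its range is refused whole. The fingers move at their own pace and stop on an object; the grip force is fixed at half the most. Time passes only in rows, so rows that do not move let the fingers close. It gives the time, the measured TCP pose, the force, the opening and the grip force at its end, in the units of the state.
- env.state(): the state, without advancing time (a new reading comes with each control period).
- read_camera(name): name is "scene" or "top" or "wrist"; returns a dict with "image" (480x640x3 uint8, red, green, blue), "fx", "fy", "cx", "cy" (pixels), "rvec" (rotation vector, rad) and "tvec" (3), from world to camera coordinates, as OpenCV has them. Camera axes: x right, y down, z forward; pixel columns grow to the right and rows downward; lengths in mm; the calibration is good to about 2 mm. A picture is of the moment at which its call begins. There is no depth.
- env.job_done(): hands the job in; it is judged then, once.
Trained networks look in a picture, given as the dict that the camera call returned (one of the last four; its "shot" number tells which), for a name from the list of things; names that differ only in an ending like _2 or _b are one class to them, and where a whole thing is asked for, a point or a joint stands for the part that bears it (a point fixed in the world has none). Each returns a list of dicts, best first, with "confidence" (0 to 1); they miss things now and then, are a little off and sometimes report something else, mostly with a low value. They report only what shows in the picture. A call takes as long as a camera call.
- search_frame(thing, picture): "at" ([column, row] in pixels, amid what is visible of it).
- cut_out(thing, picture): "region" (480x640 bool, what is visible of it) and "at" ([column, row] in pixels, amid what is visible of it).
The state is a dict: "t": time; "joints": joint angles; "qvel": joint speeds; "tau": joint torques, N m; "eef_pos": TCP position; "tcp_rot": TCP orientation; "ft_force": force on the tool from outside, world axes, zero at the start; "moment": the same for the moment, N m; "opening": opening from 0.0 (shut) to 1.0 (fully open); "grip_force": force on a finger pad.
Only numpy, scipy, OpenCV 4.12 (cv2) and the standard library are available. Lean on these libraries where they do the work, as an engineer would, in place of code of your own. Each camera call takes 0.05 s, during which the arm holds its last target. There are 200 camera calls.

## Task

Clear the mixed marker pens and capped tubes that lie loose on the bench: put every pen in the long shallow box and every tube in the short deep box, all lying flat inside. Leave both boxes with their lids swung shut and pressed down until they are fully home on the rim, and leave the other things on the bench where they stand.

Things in the scene. Friction and masses are not known exactly. Their poses are not given: they have to be found in the camera images.
- pen_box: long shallow open white box, 170 x 106 x 42 mm outside (x, y, z), walls and floor 4 mm; fixed. Origin: centre of its underside, on the dark liner, 3 mm above the bench top. Its x axis points away from the robot, towards its lid hinge, which lies along y at x = +85 mm, z = 42.5 mm. The marker pens go in, lying along x. The open lid stands up beyond the +x end.
- tube_box: short deep open white box, 150 x 106 x 62 mm outside (x, y, z), walls and floor 4 mm; fixed. Origin: centre of its underside, on the dark liner, 3 mm above the bench top. Its x axis points away from the robot, towards its lid hinge, which lies along y at x = +75 mm, z = 62.5 mm. The capped tubes go in, lying along x. The two boxes stand side by side, 8 mm apart and parallel, on one thin liner, and may change places.
- pen_lid (a joint): lid of the long shallow pen box: angle (rad) about its hinge at the far end of the box: 0 = fully shut, lid flat on the rim; 1.57 = upright, 1.8 = stop; it starts about upright (1.6 to 1.75). The lid stays at whatever angle it is left (stiff hinge, 0.45 N m: 4 N at 0.11 m from the hinge), so it must be pressed until it stops on the rim. Plain grey flat plate 6 mm thick, as long and wide as the box, with a 14 mm thumb lip beyond its free end.
- tube_lid (a joint): lid of the short deep tube box: angle (rad) about its hinge at the far end of the box: 0 = fully shut, lid flat on the rim; 1.57 = upright, 1.8 = stop; it starts about upright (1.6 to 1.75). The lid stays at whatever angle it is left (stiff hinge, 0.45 N m: 4 N at 0.11 m from the hinge), so it must be pressed until it stops on the rim. Plain grey flat plate 6 mm thick, as long and wide as the box, with a 14 mm thumb lip beyond its free end.
- pen_lid_lip (a point): middle of the thumb lip of the pen box lid, on the lid's upper (outer) face, 176 mm from the hinge
- tube_lid_lip (a point): middle of the thumb lip of the tube box lid, on the lid's upper (outer) face, 156 mm from the hinge
- marker_0: marker pen lying on the bench, 138 mm long, 14 mm thick, 14 g, cap on; may be absent. Origin: middle of its length, on the underside of the barrel as it first lies (7 mm below its axis, along its own -z). It lies along its y axis.
- tube_0: 15 ml conical tube with screw cap, 106 mm long, body 16 mm, cap 21 mm thick, 20 g, lying on the bench; may be absent. Origin: middle of its length, 10.5 mm below its axis (along its own -z), on the bench as it first lies. It lies along its y axis, cap to +y. It can roll.
- marker_1: marker pen lying on the bench, 138 mm long, 14 mm thick, 14 g, cap on; may be absent. Origin: middle of its length, on the underside of the barrel as it first lies (7 mm below its axis, along its own -z). It lies along its y axis.
- tube_1: 15 ml conical tube with screw cap, 106 mm long, body 16 mm, cap 21 mm thick, 20 g, lying on the bench; may be absent. Origin: middle of its length, 10.5 mm below its axis (along its own -z), on the bench as it first lies. It lies along its y axis, cap to +y. It can roll.
- marker_2: marker pen lying on the bench, 138 mm long, 14 mm thick, 14 g, cap on; may be absent. Origin: middle of its length, on the underside of the barrel as it first lies (7 mm below its axis, along its own -z). It lies along its y axis.
- tube_2: 15 ml conical tube with screw cap, 106 mm long, body 16 mm, cap 21 mm thick, 20 g, lying on the bench; may be absent. Origin: middle of its length, 10.5 mm below its axis (along its own -z), on the bench as it first lies. It lies along its y axis, cap to +y. It can roll.
- tweezers: steel tweezers lying flat, 131 x 12 x 8 mm, left of the mixed pens and tubes; a bystander, leave it alone. Origin: centre of its underside
- low_rack: low rack of micro tubes, 64 x 155 x 31 mm, behind the mixed pens and tubes; a bystander, leave it alone. Origin: centre of its underside
- bottle: small reagent bottle, 50 mm across, 88 mm tall, behind the boxes; a bystander, leave it alone. Origin: centre of its underside

How it is judged (in metres and radians):
At the end, for the whole second after the job is handed in: Every pen present has its middle inside the pen box and every tube present its middle inside the tube box (within 40 mm of the box's centre along its length, 50 mm across, below the rim), at rest; both lids are shut to less than 0.025 rad (about 3 to 4 mm at the lip) (x of marker_0 in the frame of pen_box between -0.04 and 0.04 m and y of marker_0 in the frame of pen_box between -0.05 and 0.05 m and z of marker_0 in the frame of pen_box between 0 and 0.044 m and linear speed of each of marker_0, tube_0, marker_1, tube_1, marker_2, tube_2 below 0.03 m/s and x of tube_0 in the frame of tube_box between -0.04 and 0.04 m and y of tube_0 in the frame of tube_box between -0.05 and 0.05 m and z of tube_0 in the frame of tube_box between 0 and 0.058 m and x of marker_1 in the frame of pen_box between -0.04 and 0.04 m and y of marker_1 in the frame of pen_box between -0.05 and 0.05 m and z of marker_1 in the frame of pen_box between 0 and 0.044 m and x of tube_1 in the frame of tube_box between -0.04 and 0.04 m and y of tube_1 in the frame of tube_box between -0.05 and 0.05 m and z of tube_1 in the frame of tube_box between 0 and 0.058 m and x of marker_2 in the frame of pen_box between -0.04 and 0.04 m and y of marker_2 in the frame of pen_box between -0.05 and 0.05 m and z of marker_2 in the frame of pen_box between 0 and 0.044 m and x of tube_2 in the frame of tube_box between -0.04 and 0.04 m and y of tube_2 in the frame of tube_box between -0.05 and 0.05 m and z of tube_2 in the frame of tube_box between 0 and 0.058 m and value of joint each of pen_lid, tube_lid below 0.025 rad); the robot touches nothing.
It fails at once if a bystander is moved by more than 40 mm (distance of any of tweezers, low_rack, bottle from where it was at the start of the episode above 0.04 m).
It fails at once if the bottle is tipped over (angle between bottle's own z axis and vertical above 0.6 rad).
Of marker_0, marker_1, marker_2, tube_0, tube_1, tube_2 only 4 to 6 are there at a start; the rules pass over those that are not, and their reading is None.
At some moment in a run one of marker_0, marker_1, marker_2 may be knocked a few centimetres aside while the robot is not near it.
Once in a run the grip may slacken for a moment while it holds something.
It also fails if it takes over 210 s, if anything falls off the work surface, if the arm or the gripper's body presses on something with over 40 N, if the wrist force passes 120 N, or if a joint passes its speed limit or range.

## Working session

There is one attempt and no reset: what is moved stays moved. The work goes in short steps, Python scripts to look and compute and a tool call to move; the robot and the scene stay as the last step left them, time stands still between calls to the robot, and variables do not carry over. Pictures are saved under pics/ and viewed, at most 14 in all, crops included, and the job is handed in when it is done.

Besides the shell and the picture viewer there is one more tool, called after "Emit:" by a JSON object that holds its "name" and its "arguments", one argument or row to a line. move_arm: Moves the arm, as the interface text tells. Its arguments: {"type":"object","properties":{"commands":{"type":"array","items":{"type":"array"}}},"required":["commands"]}

```bash
mkdir -p pics; cat > h.py <<'E'
import numpy as np, cv2
from cell import env, read_camera, search_frame, cut_out
def save(p,name): cv2.imwrite('pics/'+name+'.png', p['image'][:,:,::-1])
def ray(p,uv):
    R=cv2.Rodrigues(np.array(p['rvec'],float))[0]; t=np.array(p['tvec'],float).ravel()
    d=R.T@np.array([(uv[0]-p['cx'])/p['fx'],(uv[1]-p['cy'])/p['fy'],1]); return -R.T@t, d
def at(p,uv,z):
    c,d=ray(p,uv); return (c+d*(z-c[2])/d[2])
def proj(p,X):
    return cv2.projectPoints(np.array(X,float).reshape(-1,3),np.array(p['rvec'],float),np.array(p['tvec'],float),np.array([[p['fx'],0,p['cx']],[0,p['fy'],p['cy']],[0,0,1.]]),None)[0].reshape(-1,2)
def find(p,thing,z,minc=0.3):
    out=[]
    for r in cut_out(thing,p):
        if r['confidence']<minc: continue
        v,u=np.nonzero(r['region'])
        if len(u)<20: continue
        P=np.array([at(p,(a,b),z)[:2] for a,b in zip(u,v)])
        rect=cv2.minAreaRect(P.astype(np.float32)); b=cv2.boxPoints(rect)
        e1,e2=b[1]-b[0],b[2]-b[1]; e=e1 if np.hypot(*e1)>np.hypot(*e2) else e2
        yaw=np.arctan2(e[1],e[0])
        out.append((round(r['confidence'],2),np.round(rect[0]),np.round(sorted(rect[1])),round(float(yaw)%np.pi,3),np.round(P.mean(0)),np.round(r['at'])))
    return out
E
python3 - <<'E'
from h import *
s=env.state(); print({k:np.round(v,3) for k,v in s.items()})
for n in ['top','scene']:
    p=read_camera(n); save(p,n+'0'); print(n, np.round(ray(p,(320,240)),2))
    for t,z in [('marker_0',7),('tube_0',9),('tweezers',4),('low_rack',31),('bottle',88),('pen_box',45),('tube_box',65),('pen_lid',100),('tube_lid',100)]:
        print(t); [print('  ',*f) for f in find(p,t,z)]
E
```

```text
{'t': np.float64(0.0), 'joints': array([-1.295,  0.492,  1.56 , -0.   ,  1.092, -0.106]), 'qvel': array([ 0.001,  0.001,  0.001,  0.001,  0.   , -0.001]), 'tau': array([ 0.0000e+00, -6.1265e+01, -2.5819e+01,  6.9000e-02,  4.8000e-02,
       -0.0000e+00]), 'eef_pos': array([ 232.868, -579.949,  404.133]), 'tcp_rot': array([-3.14 , -0.   ,  0.382]), 'ft_force': array([-1.012, -0.644, -0.038]), 'moment': array([ 0.038, -0.003,  0.003]), 'grip_force': np.float64(0.0), 'opening': np.float64(1.001)}
top [[ 3.88440e+02  2.02650e+02  1.06638e+03]
 [ 1.50000e-01  1.00000e-02 -9.90000e-01]]
marker_0
   0.98 [417. 369.] [ 16. 139.] 2.283 [416. 370.] [247. 301.]
   0.89 [479. 421.] [ 15. 139.] 2.16 [479. 421.] [224. 277.]
tube_0
   0.83 [483. 243.] [ 21. 104.] 2.111 [481. 247.] [305. 270.]
   0.73 [409. 193.] [ 20. 105.] 1.867 [410. 191.] [332. 306.]
   0.6 [563. 288.] [ 20. 104.] 2.07 [562. 292.] [282. 235.]
   0.42 [613. 395.] [ 70. 157.] 2.309 [612. 395.] [236. 211.]
tweezers
   0.6 [358. 464.] [ 13. 122.] 0.41 [347. 460.] [207. 343.]
low_rack
   0.82 [609. 390.] [ 70. 154.] 2.311 [607. 390.]
[... 620 characters left out ...]
 [559. 290.] [321. 248.]
   0.73 [409. 189.] [ 22. 108.] 1.858 [409. 184.] [253. 297.]
   0.57 [711. 239.] [ 97. 224.] 1.169 [705. 239.] [388. 253.]
tweezers
   0.77 [355. 462.] [ 19. 124.] 0.47 [353. 461.] [216. 200.]
low_rack
   0.75 [605. 376.] [ 80. 160.] 2.309 [605. 373.] [331. 206.]
bottle
   0.61 [764. 114.] [41. 77.] 1.234 [769. 117.] [445. 272.]
pen_box
   0.89 [652.  31.] [156. 341.] 0.675 [641.  20.] [392. 348.]
   0.58 [700. 215.] [ 91. 217.] 1.174 [694. 214.] [385. 253.]
tube_box
   0.85 [629. 146.] [156. 328.] 0.747 [616. 132.] [364. 294.]
pen_lid
   0.92 [708.  53.] [ 96. 198.] 1.067 [702.  49.] [421. 308.]
tube_lid
   0.97 [683. 176.] [ 86. 204.] 1.179 [677. 175.] [390. 257.]
```

View pics/top0.png

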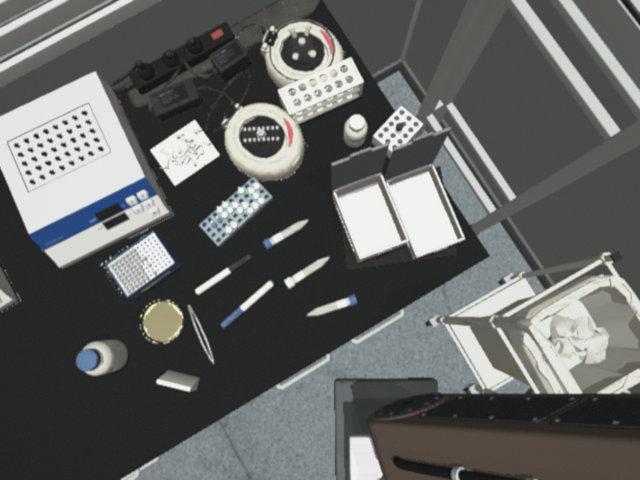

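View pics/scene0.png

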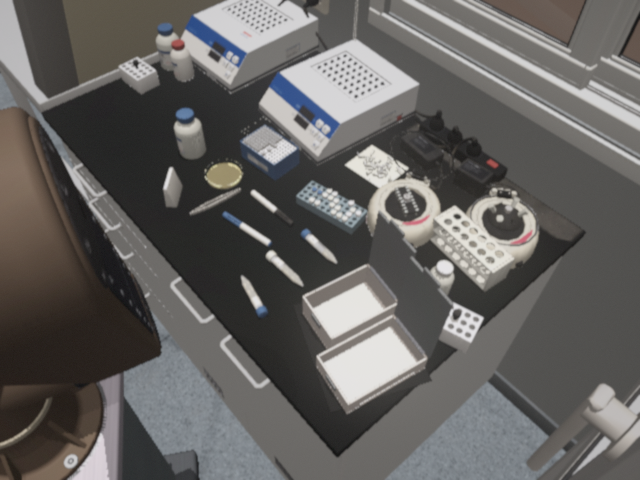

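Top: markers at (223,274) and (247,303); tubes at (286,234), (307,271) and (332,306). The tube box is at (370,222) and the pen box at (425,210), with lids upright. The detections agree, so there are 5 loose objects. I'll zoom in for the box corners.

```bash
python3 - <<'E'
import cv2
a=cv2.imread('pics/top0.png')[120:270,320:480]
cv2.imwrite('pics/topc.png',cv2.resize(a,None,fx=4,fy=4,interpolation=cv2.INTER_CUBIC)[:600])
E
```

```text
(no output)
```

View pics/topc.png

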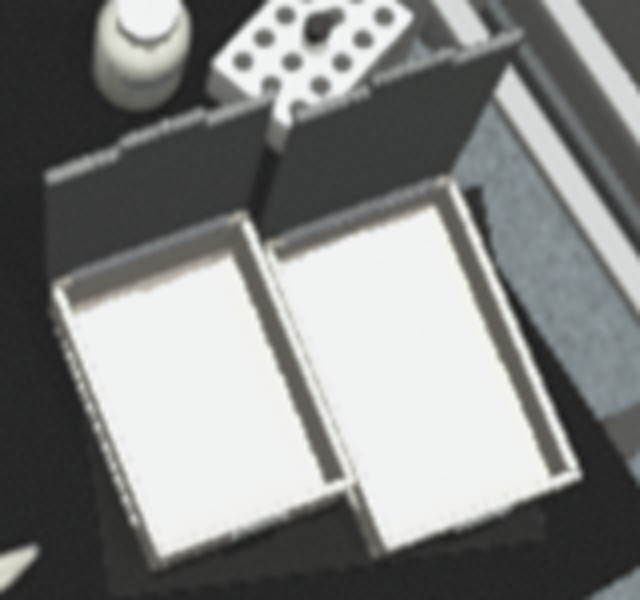

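```bash
python3 - <<'E'
from h import *
from scipy.optimize import least_squares
p=read_camera('top')
px=dict(t=[(157,570),(350,487),(245,213),(55,288)],p=[(375,555),(580,475),(450,178),(268,245)])
def box(q,L,H):
    c,s=np.cos(q[2]),np.sin(q[2]); l=L/2
    return [(q[0]+c*a-s*b,q[1]+s*a+c*b,H) for a,b in [(-l,53),(-l,-53),(l,-53),(l,53)]]
for k,L,H in [('t',150,65),('p',170,45)]:
    t=np.array(px[k])/4+[320,120]
    r=least_squares(lambda q:(proj(p,box(q,L,H))-t).ravel(),[620,100,0.2]); print(k,r.x,np.round(r.fun,1))
E
```

```text
t [5.84454326e+02 1.13348218e+02 3.43058068e-01] [-0.2 -1.6  1.4  0.7  0.   0.9 -1.3 -0. ]
p [6.00654882e+02 6.61298598e-01 3.31041117e-01] [ 1.6 -0.9 -0.7  1.5  0.7 -0.4 -1.6 -0.3]
```

Emit:
{"name": "move_arm", "arguments": {
  "commands": [
    [[0.4,1,-0.1],1,0],
    [[0.4,1,-0.1],1,0],
    [[0.4,1,-0.1],1,0],
    [[0.4,1,-0.1],1,0],
    [[0.4,1,-0.1],1,0],
    [[0.4,1,-0.1],1,0],
    [[0.4,1,-0.1],1,0],
    [[0.4,1,-0.1],1,0],
    [[0.4,1,-0.1],1,0],
    [[0.4,1,-0.1],1,0],
    [[0.4,1,-0.1],1,0],
    [[0.4,1,-0.1],1,0],
    [[0.4,1,-0.1],1,0],
    [[0.4,1,-0.1],1,0],
    [[0.4,1,-0.1],1,0],
    [[0.4,1,-0.1],1,0],
    [[0.4,1,-0.1],1,0],
    [[0.4,1,-0.1],1,0],
    [[0.4,1,-0.1],1,0],
    [[0.4,1,-0.1],1,0]
  ]
}}

```text
t: 2.72
eef_pos: [473.3, 21.7, 344.8]
tcp_rot: [3.141, 0.0, 1.986]
ft_force: [0.6, -0.9, 0.8]
opening: 0.498
grip_force: 0.0
```

Emit:
{"name": "move_arm", "arguments": {
  "commands": [
    [[0,1,0],1,0],
    [[0,1,0],0.6,0],
    [[0,1,0],0,0],
    [[0,1,0],0,0],
    [[0,1,0],0,0],
    [[0,1,0],0,0],
    [[0.27,1,0],0,0],
    [[0,0.4,0],0,0],
    [[0,0,0],0,0],
    [[0,0,0],0,0],
    [[0,0,0],0,0]
  ]
}}

```text
t: 3.63
eef_pos: [480.8, 241.1, 344.7]
tcp_rot: [-3.141, 0.0, 2.11]
ft_force: [1.0, -0.9, 0.2]
opening: 0.495
grip_force: 0.0
```

```bash
cat > look.py <<'E'
from h import *
import sys
s=env.state(); print(round(s['t'],1),np.round(s['eef_pos'],1),np.round(s['tcp_rot'],3),np.round(s['ft_force'],1),round(s['opening'],3),s['grip_force'])
for n in sys.argv[2].split(','):
    p=read_camera(n); save(p,n+sys.argv[1])
    for t,z in [('marker_0',7),('tube_0',9)]:
        print(n,t); [print('  ',*f) for f in find(p,t,z)]
E
python3 look.py 1 wrist,top
```

```text
3.6 [480.8 241.1 344.7] [-3.141  0.     2.11 ] [ 1.  -0.9  0.2] 0.495 0.0
wrist marker_0
   0.84 [423. 358.] [ 15. 120.] 2.284 [421. 361.] [336.  71.]
   0.81 [488. 404.] [ 14. 104.] 2.168 [486. 407.] [431.  64.]
wrist tube_0
   0.84 [566. 286.] [ 22. 106.] 2.144 [560. 291.] [424. 220.]
   0.78 [483. 240.] [ 21. 106.] 2.101 [479. 247.] [329. 217.]
   0.73 [409. 189.] [ 22. 112.] 1.855 [410. 186.] [235. 235.]
top marker_0
   0.7 [474. 429.] [ 15. 119.] 2.155 [474. 428.] [223. 276.]
   0.55 [400. 389.] [16. 86.] 2.261 [400. 388.] [238. 309.]
top tube_0
```

View pics/wrist1.png

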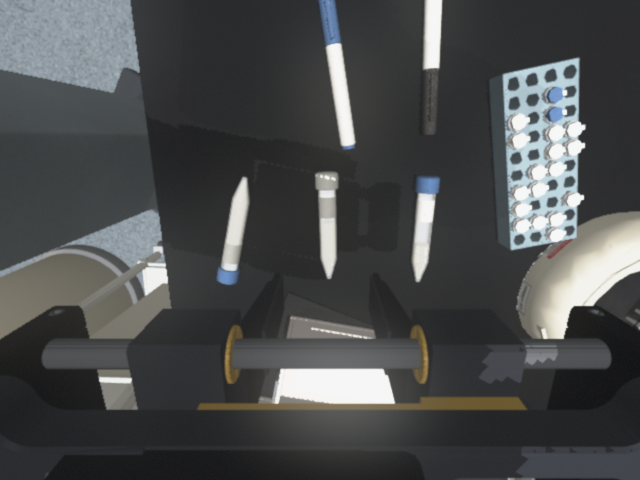

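The wrist view shows tubes at (330,225), (235,230) and (425,228), and pens at the top, all matching the estimates. I'll pick the first tube.

Emit:
{"name": "move_arm", "arguments": {
  "commands": [
    [[0,0,-1],0,0],
    [[0,0,-1],0,0],
    [[0,0,-1],0,0],
    [[0,0,-1],0,0],
    [[0,0,-0.6],0,0],
    [[0,0,-0.4],0,0],
    [[0,0,-0.05],0,0],
    [[0,0,0],0,0],
    [[0,0,0],0,-1],
    [[0,0,0],0,-1],
    [[0,0,0],0,-1],
    [[0,0,0],0,-1],
    [[0,0,0],0,-1],
    [[0,0,0],0,-1]
  ]
}}

```text
t: 5.1
eef_pos: [481.0, 242.0, 193.6]
tcp_rot: [3.141, 0.0, 2.11]
ft_force: [-0.1, -0.0, 1.8]
opening: 0.162
grip_force: 30.0
```

Emit:
{"name": "move_arm", "arguments": {
  "commands": [
    [[0,0,1],0,-1],
    [[0,0,1],0,-1],
    [[0,0,1],1,-1],
    [[0,0,1],1,-1],
    [[0.4,-0.4,0],1,-1],
    [[0.4,-0.4,0],1,-1],
    [[0.4,-0.4,0],1,-1],
    [[0.4,-0.4,0],1,-1],
    [[0.4,-0.4,0],1,-1],
    [[0.4,-0.4,0],1,-1],
    [[0.4,-0.4,0],1,-1],
    [[0.4,-0.4,0],1,-1],
    [[0,-0.33,0],1,-1],
    [[0,0,0],1,-1],
    [[0,0,0],1,-1],
    [[0,0,0],1,-1],
    [[0,0,0],1,-1],
    [[0,0,0],1,-1],
    [[0,0,0],1,-1],
    [[0,0,0],0.1,-1]
  ]
}}

```text
t: 6.77
eef_pos: [576.9, 136.1, 313.3]
tcp_rot: [3.141, -0.0, -2.802]
ft_force: [0.4, 0.3, -0.9]
opening: 0.164
grip_force: 30.0
```

```bash
python3 look.py 2 wrist
```

```text
6.8 [576.9 136.1 313.3] [ 3.141 -0.    -2.802] [ 0.4  0.3 -0.9] 0.164 29.959672233089805
wrist marker_0
   0.83 [444. 334.] [15. 60.] 2.282 [443. 335.] [604. 165.]
   0.77 [504. 380.] [16. 51.] 2.164 [503. 381.] [611. 247.]
wrist tube_0
   0.89 [637. 156.] [ 36. 185.] 0.322 [607. 147.] [325. 264.]
   0.62 [564. 288.] [ 25. 114.] 2.128 [560. 292.] [497. 269.]
   0.46 [760.  21.] [111. 121.] 1.911 [758.  13.] [147. 374.]
```

View pics/wrist2.png

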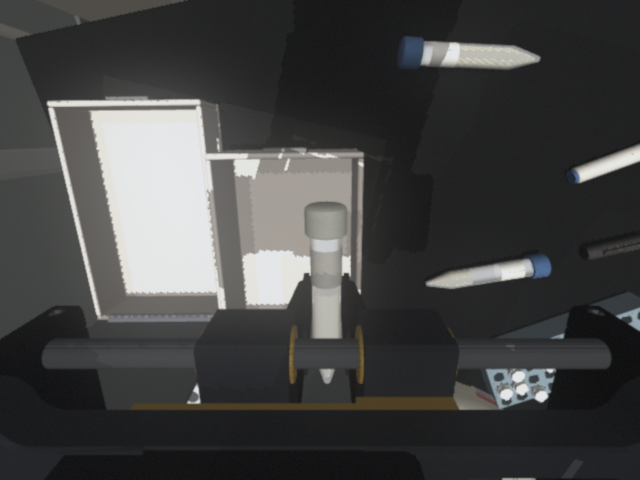

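The wrist view shows the tube held straight. The tube box near rim runs from (208,157) to (363,153), and the pen box corners are at (49,103), (201,101) and (101,318).

```bash
python3 - <<'E'
from h import *
p=read_camera('wrist')
for n,z,pts in [('tube',65,[(208,157),(363,153)]),('pen',45,[(49,103),(201,101),(101,318),(222,318)])]:
    P=np.array([at(p,q,z)[:2] for q in pts]); print(n,np.round(P,1).tolist(), np.linalg.norm(P[1]-P[0]))
    d=P[1]-P[0]; yaw=np.arctan2(-d[0],d[1]); L=150 if n=='tube' else 170
    print(' yaw',yaw,'centre',(P[0]+P[1])/2+L/2*np.array([np.cos(yaw),np.sin(yaw)]), 'with .337',(P[0]+P[1])/2+L/2*np.array([np.cos(.337),np.sin(.337)]))
E
```

```text
tube [[536.7, 39.5], [500.8, 135.3]] 102.27539892351128
 yaw 0.35896180852275056 centre [588.98963595 113.76603899] with .337 [589.55129862 112.21765861]
pen [[540.5, -78.1], [505.1, 20.3], [696.4, -20.4], [663.5, 74.5]] 104.54388873902634
 yaw 0.3461242941224349 centre [ 6.02746394e+02 -5.70709870e-02] with .337 [603.00617634  -0.78783105]
```

Emit:
{"name": "move_arm", "arguments": {
  "commands": [
    [[0.13,-0.13,-0.5],0,-1],
    [[0,0,-1],0,-1],
    [[0,0,-1],0,-1],
    [[0,0,-0.7],0,-1],
    [[0,0,-0.4],0,-1],
    [[0,0,0],0,-1],
    [[0,0,0],0,-0.5],
    [[0,0,0],0,-0.5],
    [[0,0,0],0,-0.5],
    [[0,0,0.5],0,-0.5],
    [[0,0,1],0,-0.5],
    [[0,0,1],0,-0.5],
    [[0,0,1],0,-0.5]
  ]
}}

```text
t: 8.05
eef_pos: [580.7, 132.2, 312.6]
tcp_rot: [-3.141, 0.001, -2.806]
ft_force: [0.3, -0.3, 0.6]
opening: 0.246
grip_force: 0.0
```

Emit:
{"name": "move_arm", "arguments": {
  "commands": [
    [[0,0.5,0.5],-1,0],
    [[0,0.5,0],-1,0],
    [[0,0.5,0],-1,0],
    [[0,0.5,0],-1,0],
    [[0,0.5,0],-1,0],
    [[0,0.5,0],-1,0],
    [[0,0.5,0],-1,0],
    [[0,0.5,0],-1,0],
    [[-0.2,0.5,0],-1,0],
    [[-0.2,0.5,0],-1,0],
    [[-0.17,0.17,0],-1,0],
    [[0,0,0],-1,0],
    [[0,0,0],-1,0],
    [[0,0,0],-1,0],
    [[0,0,0],-1,0],
    [[0,0,0],-1,0],
    [[0,0,0],-1,0],
    [[0,0,0],-0.25,0],
    [[0,0,0],0,0]
  ]
}}

```text
t: 9.63
eef_pos: [563.7, 287.3, 326.2]
tcp_rot: [3.14, 0.0, 2.098]
ft_force: [-0.2, -0.4, -0.3]
opening: 0.498
grip_force: 0.0
```

```bash
python3 look.py 3 wrist,top
```

```text
9.6 [563.7 287.3 326.2] [3.14  0.    2.098] [-0.2 -0.4 -0.3] 0.498 0.0
wrist marker_0
   0.96 [490. 400.] [14. 96.] 2.162 [489. 402.] [316.  60.]
   0.8 [425. 356.] [ 15. 111.] 2.286 [423. 358.] [221.  71.]
wrist tube_0
   0.78 [410. 189.] [ 25. 114.] 1.815 [409. 186.] [125. 243.]
   0.71 [564. 285.] [ 21. 105.] 2.107 [560. 292.] [325. 217.]
top marker_0
   0.66 [467. 439.] [16. 94.] 2.155 [468. 438.] [218. 278.]
   0.55 [383. 408.] [13. 32.] 2.283 [383. 409.] [227. 316.]
top tube_0
   0.58 [584. 134.] [16. 96.] 0.348 [582. 133.] [358. 227.]
```

Emit:
{"name": "move_arm", "arguments": {
  "commands": [
    [[0,-0.05,-1],0,0],
    [[0,0,-1],0,0],
    [[0,0,-1],0,0],
    [[0,0,-0.8],0,0],
    [[0,0,-0.4],0,0],
    [[0,0,-0.23],0,0],
    [[0,0,0],0,0],
    [[0,0,0],0,-1],
    [[0,0,0],0,-1],
    [[0,0,0],0,-1],
    [[0,0,0],0,-1],
    [[0,0,0],0,-1],
    [[0,0,1],0,-1],
    [[0,0,1],0,-1],
    [[0,0,1],1,-1],
    [[0,0,1],1,-1]
  ]
}}

```text
t: 11.27
eef_pos: [563.6, 285.7, 313.9]
tcp_rot: [3.142, -0.0, 2.261]
ft_force: [-0.9, -0.8, 0.5]
opening: 0.005
grip_force: 0.0
```

```bash
python3 look.py 4 wrist
```

```text
11.3 [563.6 285.7 313.9] [ 3.142 -0.     2.261] [-0.9 -0.8  0.5] 0.005 0.0
wrist marker_0
   0.82 [432. 349.] [15. 92.] 2.293 [430. 351.] [248.  63.]
   0.79 [491. 399.] [15. 92.] 2.162 [490. 401.] [343.  63.]
wrist tube_0
   0.71 [409. 189.] [ 24. 114.] 1.846 [410. 186.] [116. 212.]
   0.7 [555. 280.] [ 21. 107.] 2.159 [550. 286.] [315. 218.]
```

View pics/wrist4.png

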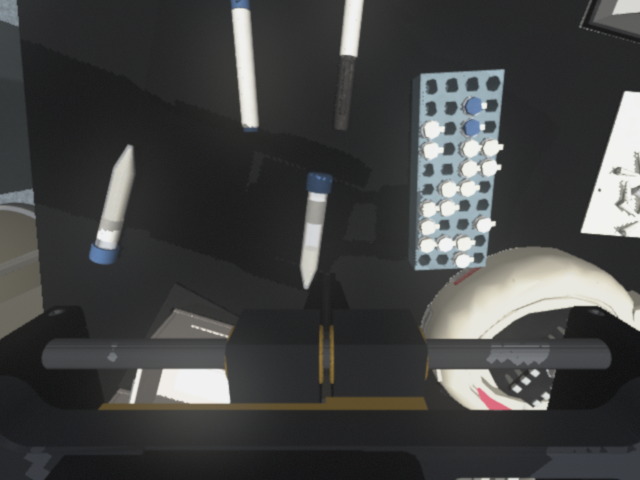

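The tube was dropped when the grip slackened. It now lies at about (555,280) mm, slightly left of centre, so I'll retry.

Emit:
{"name": "move_arm", "arguments": {
  "commands": [
    [[-0.28,-0.2,0],-0.65,0],
    [[0,0,0],-0.65,0],
    [[0,0,0],0,0],
    [[0,0,-1],0,0],
    [[0,0,-1],0,0],
    [[0,0,-1],0,0],
    [[0,0,-0.6],0,0],
    [[0,0,-0.42],0,0],
    [[0,0,0],0,0],
    [[0,0,0],0,-1],
    [[0,0,0],0,-1],
    [[0,0,0],0,-1],
    [[0,0,0],0,-1],
    [[0,0,0],0,-1],
    [[0,0,1],0,-1],
    [[0,0,1],0,-1],
    [[0,0,1],1,-1],
    [[0,0,1],1,-1]
  ]
}}

```text
t: 12.92
eef_pos: [555.2, 279.7, 313.1]
tcp_rot: [-3.141, -0.0, 2.317]
ft_force: [-0.2, -0.1, -0.4]
opening: 0.009
grip_force: 0.0
```

```bash
python3 look.py 5 wrist
```

```text
12.9 [555.2 279.7 313.1] [-3.141 -0.     2.317] [-0.2 -0.1 -0.4] 0.009 0.0
wrist marker_0
   0.97 [491. 399.] [15. 96.] 2.162 [490. 401.] [369.  64.]
wrist tube_0
   0.74 [410. 189.] [ 23. 113.] 1.842 [410. 186.] [126. 200.]
   0.73 [537. 267.] [ 20. 105.] 2.286 [530. 272.] [299. 216.]
```

View pics/wrist5.png

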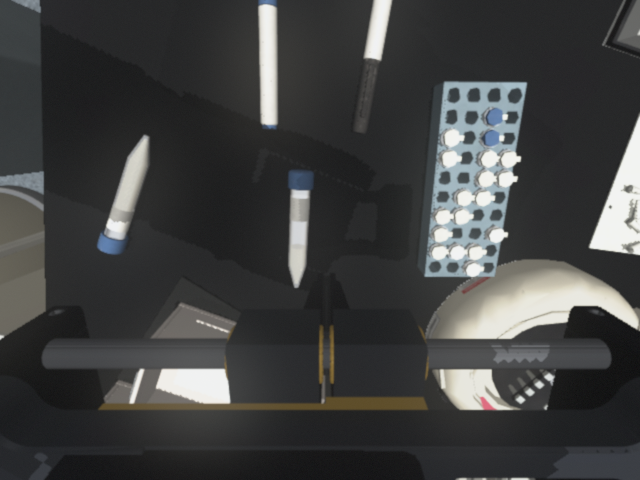

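Tube at (299,225) px is now around (537,267) mm. It probably rolled because I started lifting before the fingers had closed, so I'll wait longer and check before lifting.

Emit:
{"name": "move_arm", "arguments": {
  "commands": [
    [[-0.63,-0.43,0],-0.4,0],
    [[0,0,0],0,0],
    [[0,0,0],0,0],
    [[0,0,-1],0,0],
    [[0,0,-1],0,0],
    [[0,0,-1],0,0],
    [[0,0,-0.6],0,0],
    [[0,0,-0.42],0,0],
    [[0,0,0],0,0],
    [[0,0,0],0,-1],
    [[0,0,0],0,-1],
    [[0,0,0],0,-1],
    [[0,0,0],0,-1],
    [[0,0,0],0,-1],
    [[0,0,0],0,-1],
    [[0,0,0],0,-1],
    [[0,0,0],0,-1],
    [[0,0,0],0,-1]
  ]
}}

```text
t: 14.57
eef_pos: [536.5, 266.9, 191.2]
tcp_rot: [3.141, 0.0, 2.282]
ft_force: [0.5, -0.3, 0.4]
opening: 0.009
grip_force: 0.0
```

```bash
python3 look.py 6 wrist,scene
```

```text
14.6 [536.5 266.9 191.2] [3.141 0.    2.282] [ 0.5 -0.3  0.4] 0.009 0.0
wrist marker_0
   0.84 [502. 383.] [14. 55.] 2.154 [501. 384.] [437.  63.]
   0.56 [444. 334.] [14. 53.] 2.283 [443. 335.] [265.  62.]
wrist tube_0
   0.8 [460. 187.] [ 28. 106.] 2.592 [445. 195.] [103. 278.]
   0.61 [409. 188.] [ 22. 115.] 1.825 [406. 192.] [ 35. 247.]
scene marker_0
   0.7 [712. 240.] [ 94. 225.] 1.184 [705. 240.] [389. 257.]
   0.69 [468. 431.] [ 14. 109.] 2.165 [465. 434.] [267. 203.]
   0.64 [409. 371.] [ 15. 125.] 2.272 [410. 371.] [245. 226.]
   0.48 [355. 458.] [ 19. 125.] 0.449 [352. 457.] [215. 201.]
scene tube_0
   0.78 [409. 186.] [ 19. 105.] 1.844 [410. 180.] [253. 300.]
   0.64 [455. 187.] [ 23. 106.] 2.483 [453. 189.] [277. 295.]
   0.63 [581. 135.] [ 21. 104.] 0.333 [577. 134.] [340. 306.]
```

View pics/wrist6.png

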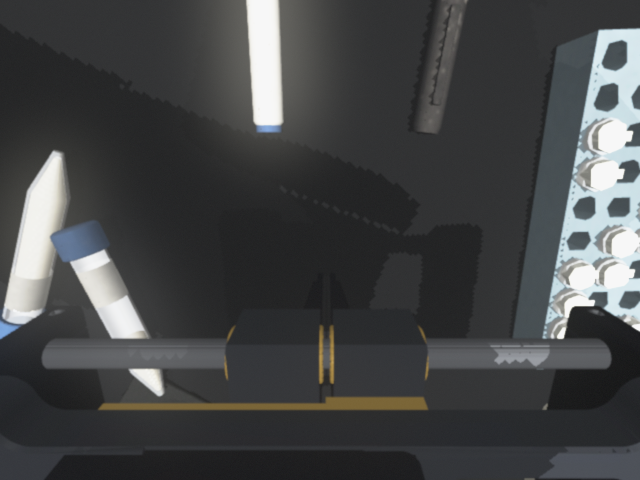

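The tube was still rolling and is now at (105,300) px, about (457,187) mm, near the other tube. I'll raise, let it settle and measure twice.

Emit:
{"name": "move_arm", "arguments": {
  "commands": [
    [[0,0,1],0,0],
    [[0,0,1],0,0],
    [[0,0,1],0,0],
    [[0,0,1],0,0],
    [[-0.65,-0.65,0],1,0],
    [[-0.65,-0.65,0],1,0],
    [[-0.65,-0.65,0],1,0],
    [[-0.65,-0.65,0],0,0],
    [[0,0,0],0,0],
    [[0,0,0],0,0],
    [[0,0,0],0,0],
    [[0,0,0],0,0]
  ]
}}

```text
t: 15.87
eef_pos: [459.2, 189.4, 311.2]
tcp_rot: [3.141, 0.001, 2.522]
ft_force: [-0.5, -0.2, -0.8]
opening: 0.501
grip_force: 0.0
```

```bash
python3 look.py 7 wrist
```

```text
15.9 [459.2 189.4 311.2] [3.141e+00 1.000e-03 2.522e+00] [-0.5 -0.2 -0.8] 0.501 0.0
wrist marker_0
   0.83 [425. 356.] [ 15. 112.] 2.284 [423. 359.] [477.  72.]
   0.62 [479. 417.] [ 17. 136.] 2.16 [477. 420.] [581.  85.]
wrist tube_0
   0.85 [407. 189.] [ 22. 111.] 1.902 [409. 187.] [289. 193.]
   0.82 [459. 186.] [ 21. 106.] 2.529 [453. 191.] [324. 222.]
   0.69 [606. 131.] [ 7. 60.] 0.371 [605. 130.] [366. 381.]
```

Emit:
{"name": "move_arm", "arguments": {
  "commands": [
    [[0,0,0],0,0],
    [[0,0,0],0,0],
    [[0,0,0],0,0],
    [[0,0,0],0,0],
    [[0,0,0],0,0],
    [[0,0,0],0,0],
    [[0,0,0],0,0],
    [[0,0,0],0,0],
    [[0,0,0],0,0],
    [[0,0,0],0,0],
    [[0,0,0],0,0],
    [[0,0,0],0,0]
  ]
}}

```text
t: 17.02
eef_pos: [458.5, 188.9, 311.2]
tcp_rot: [3.141, 0.0, 2.522]
ft_force: [-0.3, -0.0, 0.2]
opening: 0.5
grip_force: 0.0
```

```bash
python3 look.py 8 wrist
```

```text
17.0 [458.5 188.9 311.2] [3.141 0.    2.522] [-0.3 -0.   0.2] 0.5 0.0
wrist marker_0
   0.93 [425. 356.] [ 15. 112.] 2.284 [423. 358.] [479.  73.]
   0.64 [479. 417.] [ 18. 136.] 2.155 [477. 421.] [580.  82.]
wrist tube_0
   0.95 [407. 189.] [ 23. 110.] 1.919 [409. 187.] [292. 193.]
   0.79 [607. 131.] [ 8. 60.] 0.368 [605. 130.] [364. 381.]
   0.64 [458. 186.] [ 21. 106.] 2.509 [452. 192.] [329. 222.]
```

Emit:
{"name": "move_arm", "arguments": {
  "commands": [
    [[0.15,-0.23,0],0,-0.24],
    [[0,0,0],0,-0.24],
    [[0,0,-1],0,-0.24],
    [[0,0,-1],0,-0.24],
    [[0,0,-0.9],0,-0.24],
    [[0,0,-0.6],0,-0.24],
    [[0,0,-0.45],0,-0.24],
    [[0,0,0],0,-0.24],
    [[0,0,0],0,-1],
    [[0,0,0],0,-1],
    [[0,0,0],0,-1],
    [[0,0,0],0,-1],
    [[0,0,0],0,-1],
    [[0,0,0],0,-1],
    [[0,0,0],0,-1],
    [[0,0,0],0,-1]
  ]
}}

```text
t: 18.5
eef_pos: [463.0, 182.0, 192.8]
tcp_rot: [3.141, 0.0, 2.522]
ft_force: [0.1, -0.5, 1.1]
opening: 0.165
grip_force: 30.0
```

Emit:
{"name": "move_arm", "arguments": {
  "commands": [
    [[0,0,1],0,-1],
    [[0,0,1],0,-1],
    [[0,0,1],1,-1],
    [[0,0,1],1,-1],
    [[0.46,-0.28,0],1,-1],
    [[0.46,-0.28,0],1,-1],
    [[0.46,-0.28,0],1,-1],
    [[0.46,-0.28,0],1,-1],
    [[0.46,-0.28,0],1,-1],
    [[0.46,-0.28,0],1,-1],
    [[0.46,-0.28,0],1,-1],
    [[0.46,-0.28,0],1,-1],
    [[0.46,-0.28,0],1,-1],
    [[0.46,-0.28,0],1,-1],
    [[0,0,0],0,-1],
    [[0,0,0],0,-1],
    [[0,0,0],0,-1]
  ]
}}

```text
t: 19.92
eef_pos: [600.4, 98.3, 312.4]
tcp_rot: [3.141, -0.001, -2.803]
ft_force: [-0.7, -0.3, -0.4]
opening: 0.164
grip_force: 30.0
```

Descend, release and rise, then go to the last tube at (407,189).

Emit:
{"name": "move_arm", "arguments": {
  "commands": [
    [[0,0,-0.5],0,-1],
    [[0,0,-1],0,-1],
    [[0,0,-1],0,-1],
    [[0,0,-0.7],0,-1],
    [[0,0,-0.4],0,-1],
    [[0,0,0],0,-1],
    [[0,0,0],0,-0.5],
    [[0,0,0],0,-0.5],
    [[0,0,0],0,-0.5],
    [[0,0,0.5],0,-0.5],
    [[0,0,1],0,-0.5],
    [[0,0,1],0,-0.5],
    [[0,0,1],0,-0.5]
  ]
}}

```text
t: 21.0
eef_pos: [600.8, 98.0, 312.0]
tcp_rot: [-3.141, 0.001, -2.802]
ft_force: [0.8, -0.4, 0.1]
opening: 0.25
grip_force: 0.0
```

Emit:
{"name": "move_arm", "arguments": {
  "commands": [
    [[-0.3,0.15,0.5],-1,0],
    [[-0.3,0.15,0],-1,0],
    [[-0.3,0.15,0],-1,0],
    [[-0.3,0.15,0],-1,0],
    [[-0.3,0.15,0],-1,0],
    [[-0.3,0.15,0],-1,0],
    [[-0.3,0.15,0],-1,0],
    [[-0.3,0.15,0],-1,0],
    [[-0.3,0.15,0],-1,0],
    [[-0.3,0.15,0],-1,0],
    [[-0.3,0.15,0],-1,0],
    [[-0.3,0.15,0],-1,0],
    [[-0.3,0.15,0],-1,0],
    [[-0.3,0.15,0],-1,0],
    [[-0.3,0.15,0],-1,0],
    [[-0.3,0.15,0],-1,0],
    [[-0.3,0.15,0],-1,0],
    [[-0.3,0.15,0],-1,0],
    [[-0.3,0.15,0],-1,0],
    [[-0.3,0.15,0],-0.6,0]
  ]
}}

```text
t: 22.67
eef_pos: [420.4, 188.2, 325.8]
tcp_rot: [3.139, 0.0, 1.909]
ft_force: [0.1, 0.2, 0.6]
opening: 0.5
grip_force: 0.0
```

```bash
python3 look.py 9 wrist,top
```

```text
22.7 [420.4 188.2 325.8] [3.139 0.    1.909] [0.1 0.2 0.6] 0.5 0.0
wrist marker_0
   0.91 [502. 383.] [15. 56.] 2.161 [501. 383.] [503.  35.]
   0.8 [433. 346.] [16. 86.] 2.294 [433. 347.] [404.  52.]
wrist tube_0
   0.66 [403. 188.] [ 22. 109.] 1.883 [404. 185.] [311. 229.]
top marker_0
   0.63 [478. 422.] [ 15. 140.] 2.155 [478. 423.] [223. 273.]
   0.61 [634. 116.] [140. 235.] 0.164 [641. 116.] [364. 194.]
   0.57 [417. 369.] [ 17. 136.] 2.286 [414. 372.] [244. 301.]
top tube_0
   0.91 [585. 135.] [ 21. 101.] 0.371 [582. 133.] [358. 224.]
   0.57 [598.  97.] [ 20. 106.] 0.316 [592.  96.] [377. 219.]
```

Emit:
{"name": "move_arm", "arguments": {
  "commands": [
    [[-0.6,0,0],-0.3,0],
    [[0,0,-1],0,0],
    [[0,0,-1],0,0],
    [[0,0,-1],0,0],
    [[0,0,-0.8],0,0],
    [[0,0,-0.4],0,0],
    [[0,0,-0.24],0,0],
    [[0,0,0],0,-1],
    [[0,0,0],0,-1],
    [[0,0,0],0,-1],
    [[0,0,0],0,-1],
    [[0,0,0],0,-1],
    [[0,0,0],0,-1],
    [[0,0,0],0,-1],
    [[0,0,0],0,-1],
    [[0,0,0],0,-1]
  ]
}}

```text
t: 24.3
eef_pos: [403.1, 188.0, 191.6]
tcp_rot: [3.141, 0.0, 1.89]
ft_force: [1.1, -1.3, 1.5]
opening: 0.164
grip_force: 30.0
```

Emit:
{"name": "move_arm", "arguments": {
  "commands": [
    [[0,0,1],1,-1],
    [[0,0,1],1,-1],
    [[0,0,1],1,-1],
    [[0,0,1],1,-1],
    [[0.385,-0.156,0],1,-1],
    [[0.385,-0.156,0],1,-1],
    [[0.385,-0.156,0],1,-1],
    [[0.385,-0.156,0],1,-1],
    [[0.385,-0.156,0],1,-1],
    [[0.385,-0.156,0],1,-1],
    [[0.385,-0.156,0],1,-1],
    [[0.385,-0.156,0],1,-1],
    [[0.385,-0.156,0],1,-1],
    [[0.385,-0.156,0],1,-1],
    [[0.385,-0.156,0],1,-1],
    [[0.385,-0.156,0],1,-1],
    [[0.385,-0.156,0],1,-1],
    [[0.385,-0.156,0],1,-1],
    [[0.385,-0.156,0],1,-1],
    [[0.385,-0.156,0],0.9,-1]
  ]
}}

```text
t: 25.97
eef_pos: [588.2, 112.9, 311.2]
tcp_rot: [3.141, -0.001, -2.797]
ft_force: [0.3, -0.3, 0.7]
opening: 0.165
grip_force: 30.0
```

Emit:
{"name": "move_arm", "arguments": {
  "commands": [
    [[0,0,0],0,-1],
    [[0,0,-1],0,-1],
    [[0,0,-1],0,-1],
    [[0,0,-0.6],0,-1],
    [[0,0,-0.2],0,-1],
    [[0,0,0],0,-1],
    [[0,0,0],0,-0.5],
    [[0,0,0],0,-0.5],
    [[0,0,0],0,-0.5],
    [[0,0,1],0,-0.5],
    [[0,0,1],0,-0.5],
    [[0,0,1],0,-0.5]
  ]
}}

```text
t: 26.97
eef_pos: [587.6, 113.1, 319.4]
tcp_rot: [3.142, 0.0, -2.802]
ft_force: [0.2, 0.3, -0.6]
opening: 0.248
grip_force: 0.0
```

Emit:
{"name": "move_arm", "arguments": {
  "commands": [
    [[0,0.604,0],-0.973,0],
    [[0,0.604,0],-0.973,0],
    [[0,0.604,0],-0.973,0],
    [[-0.26,0.604,0],-0.973,0],
    [[-0.26,0.604,0],-0.973,0],
    [[-0.26,0.604,0],-0.973,0],
    [[-0.26,0.604,0],-0.973,0],
    [[-0.26,0.604,0],-0.973,0],
    [[-0.26,0.604,0],-0.973,0],
    [[-0.26,0.604,0],-0.973,0],
    [[-0.26,0.604,0],-0.973,0],
    [[-0.26,0.604,0],-0.973,0],
    [[-0.26,0.604,0],-0.973,0],
    [[-0.26,0.604,0],-0.973,0],
    [[-0.26,0.604,0],-0.973,0],
    [[-0.26,0.604,0],-0.973,0],
    [[-0.26,0.604,0],-0.973,0],
    [[0,0,0],0,0],
    [[0,0,0],0,0]
  ]
}}

```text
t: 28.55
eef_pos: [478.0, 421.7, 318.3]
tcp_rot: [3.14, 0.0, 2.161]
ft_force: [0.7, -0.3, -0.3]
opening: 0.502
grip_force: 0.0
```

```bash
python3 look.py 10 wrist,scene
```

```text
28.6 [478.  421.7 318.3] [3.14  0.    2.161] [ 0.7 -0.3 -0.3] 0.502 0.0
wrist marker_0
   0.79 [479. 417.] [ 14. 141.] 2.166 [476. 421.] [321. 228.]
   0.62 [417. 365.] [ 16. 140.] 2.273 [412. 371.] [234. 234.]
wrist tube_0
scene marker_0
   0.73 [477. 417.] [ 15. 140.] 2.14 [478. 415.] [273. 210.]
   0.72 [415. 365.] [ 14. 139.] 2.276 [417. 362.] [248. 229.]
scene tube_0
   0.86 [593. 100.] [ 21. 103.] 0.329 [590.  98.] [353. 322.]
   0.69 [582. 138.] [ 21. 106.] 0.34 [577. 135.] [341. 305.]
   0.62 [588. 121.] [ 23. 108.] 0.335 [592. 121.] [348. 310.]
```

View pics/scene10.png

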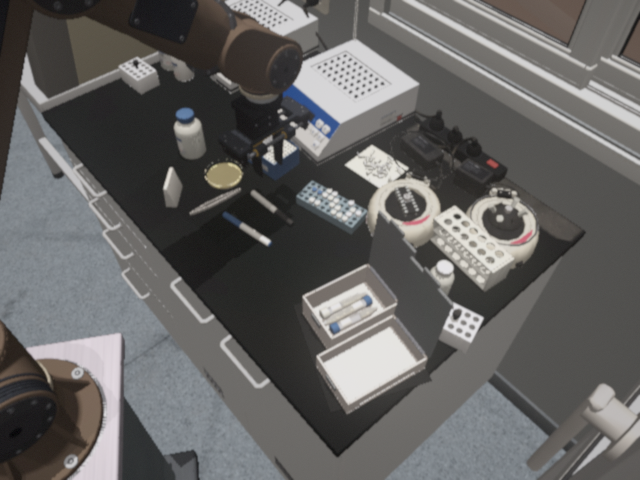

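The three tubes lie in the tube box around (348,312) px, and the pens are at (271,207) and (247,229). I'll pick the first pen.

Emit:
{"name": "move_arm", "arguments": {
  "commands": [
    [[0.03,-0.12,0],0,0],
    [[0,0,-1],0,0],
    [[0,0,-1],0,0],
    [[0,0,-1],0,0],
    [[0,0,-0.6],0,0],
    [[0,0,-0.4],0,0],
    [[0,0,-0.2],0,0],
    [[0,0,0],0,-1],
    [[0,0,0],0,-1],
    [[0,0,0],0,-1],
    [[0,0,0],0,-1],
    [[0,0,0],0,-1],
    [[0,0,0],0,-1],
    [[0,0,0],0,-1],
    [[0,0,0],0,-1],
    [[0,0,0],0,-1]
  ]
}}

```text
t: 30.18
eef_pos: [479.5, 417.6, 191.8]
tcp_rot: [3.141, 0.0, 2.159]
ft_force: [-0.2, -1.0, 4.1]
opening: 0.134
grip_force: 30.0
```

Emit:
{"name": "move_arm", "arguments": {
  "commands": [
    [[0,0,1],1,-1],
    [[0,0,1],1,-1],
    [[0,0,1],1,-1],
    [[0,0,1],1,-1],
    [[0.27,-0.91,0],1,-1],
    [[0.27,-0.91,0],1,-1],
    [[0.27,-0.91,0],1,-1],
    [[0.27,-0.91,0],1,-1],
    [[0.27,-0.91,0],1,-1],
    [[0.27,-0.91,0],1,-1],
    [[0.27,-0.91,0],1,-1],
    [[0.27,-0.91,0],1,-1],
    [[0.27,-0.91,0],1,-1],
    [[0.27,-0.91,0],1,-1],
    [[0.27,-0.91,0],1,-1],
    [[0.27,-0.91,0],1,-1],
    [[0.27,-0.91,0],0.6,-1],
    [[0.27,-0.91,0],0,-1],
    [[0.27,-0.91,0],0,-1],
    [[0.27,-0.91,0],0,-1]
  ]
}}

```text
t: 31.85
eef_pos: [609.3, -20.6, 311.3]
tcp_rot: [3.141, -0.0, -2.797]
ft_force: [-0.5, 0.9, 0.4]
opening: 0.134
grip_force: 30.0
```

```bash
python3 look.py 11 wrist
```

```text
31.9 [609.3 -20.6 311.3] [ 3.141 -0.    -2.797] [-0.5  0.9  0.4] 0.134 29.994225203990936
wrist marker_0
   0.56 [665.   0.] [ 25. 243.] 0.348 [643.  -8.] [325. 259.]
wrist tube_0
   0.97 [583. 139.] [ 24. 110.] 0.354 [575. 136.] [506. 254.]
   0.84 [591. 120.] [ 23. 114.] 0.4 [592. 122.] [480. 269.]
   0.63 [597. 102.] [ 23. 109.] 0.345 [589.  99.] [459. 254.]
```

View pics/wrist11.png

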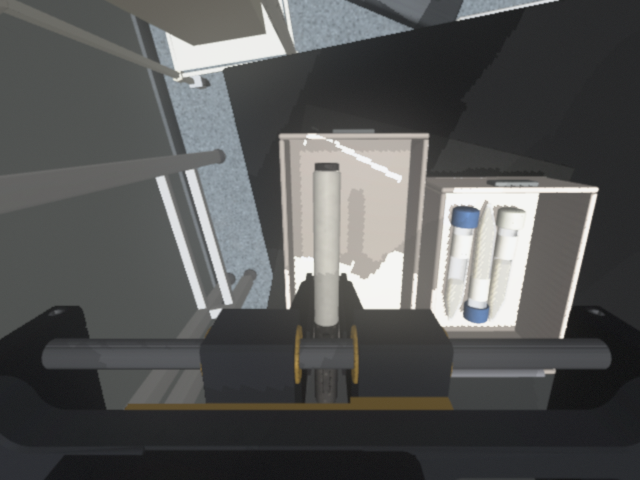

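The pen is centred over the pen box's outer half (rim corners at (280,135) and (427,135)), and the tubes are neat in their box. I'll lower and release.

Emit:
{"name": "move_arm", "arguments": {
  "commands": [
    [[0,0,-1],0,-1],
    [[0,0,-1],0,-1],
    [[0,0,-0.8],0,-1],
    [[0,0,-0.5],0,-1],
    [[0,0,-0.3],0,-1],
    [[0,0,0],0,-1],
    [[0,0,0],0,-0.5],
    [[0,0,0],0,-0.5],
    [[0,0,0],0,-0.5],
    [[0,0,0],0,-0.5],
    [[0,0,0.6],0,-0.5],
    [[0,0,1],0,-0.5],
    [[0,0,1],0,-0.5],
    [[0,0,1],0,-0.5]
  ]
}}

```text
t: 33.17
eef_pos: [608.9, -19.2, 313.3]
tcp_rot: [3.142, 0.0, -2.797]
ft_force: [0.0, 0.6, 0.1]
opening: 0.249
grip_force: 0.0
```

Emit:
{"name": "move_arm", "arguments": {
  "commands": [
    [[-0.1,0.8,0],0,0],
    [[-0.1,0.8,0],0,0],
    [[-0.1,0.8,0],0,0],
    [[-0.1,0.8,0],-0.8,0],
    [[-0.1,0.8,0],-0.8,0],
    [[-0.5,0.6,0],-0.9,0],
    [[-0.5,0.6,0],-0.9,0],
    [[-0.5,0.6,0],-0.9,0],
    [[-0.5,0.6,0],-0.9,0],
    [[-0.5,0.6,0],-0.9,0],
    [[-0.5,0.6,0],-0.9,0],
    [[-0.5,0.6,0],-0.9,0],
    [[-0.5,0.6,0],-0.9,0],
    [[-0.5,0.6,0],-0.9,0],
    [[-0.5,0.6,0],-0.9,0],
    [[-0.5,0.6,0],-0.9,0],
    [[-0.4,0.6,0],-0.9,0],
    [[0,0.8,0],-0.9,0],
    [[0,0.9,0],-0.9,0],
    [[0,0,0],-0.9,0]
  ]
}}

```text
t: 34.83
eef_pos: [416.8, 371.0, 312.4]
tcp_rot: [3.138, -0.0, 2.277]
ft_force: [-0.3, -0.1, -0.0]
opening: 0.502
grip_force: 0.0
```

```bash
python3 look.py 12 wrist,scene
```

```text
34.8 [416.8 371.  312.4] [ 3.138 -0.     2.277] [-0.3 -0.1 -0. ] 0.502 0.0
wrist marker_0
   0.84 [385. 323.] [ 14. 124.] 2.049 [381. 330.] [266. 241.]
wrist tube_0
scene marker_0
   0.76 [609. -16.] [ 16. 143.] 0.34 [608. -16.] [374. 372.]
   0.55 [592. 101.] [ 24. 105.] 0.329 [585.  98.] [348. 324.]
   0.53 [386. 316.] [ 15. 142.] 2.07 [387. 315.] [237. 249.]
scene tube_0
   0.81 [587. 120.] [ 21. 108.] 0.342 [591. 121.] [349. 309.]
   0.66 [580. 138.] [ 22. 105.] 0.369 [576. 135.] [337. 305.]
   0.62 [593. 100.] [ 21. 105.] 0.329 [589.  98.] [351. 322.]
```

The second pen has been knocked to about (386,317) mm. I'll move over it and re-measure.

Emit:
{"name": "move_arm", "arguments": {
  "commands": [
    [[-0.34,-0.6,0],-0.9,0],
    [[-0.34,-0.6,0],-0.9,0],
    [[-0.34,-0.6,0],-0.9,0],
    [[0,0,0],0,0],
    [[0,0,0],0,0],
    [[0,0,0],0,0]
  ]
}}

```text
t: 35.63
eef_pos: [387.1, 313.9, 311.8]
tcp_rot: [3.14, -0.0, 2.064]
ft_force: [-0.8, 0.4, 0.4]
opening: 0.503
grip_force: 0.0
```

```bash
python3 look.py 13 wrist
```

```text
35.6 [387.1 313.9 311.8] [ 3.14  -0.     2.064] [-0.8  0.4  0.4] 0.503 0.0
wrist marker_0
   0.69 [389. 315.] [ 13. 141.] 2.06 [387. 319.] [328. 226.]
wrist tube_0
```

Emit:
{"name": "move_arm", "arguments": {
  "commands": [
    [[0.03,0.07,-1],0,0],
    [[0,0,-1],0,0],
    [[0,0,-0.9],0,0],
    [[0,0,-0.6],0,0],
    [[0,0,-0.3],0,0],
    [[0,0,-0.18],0,0],
    [[0,0,0],0,0],
    [[0,0,0],0,-1],
    [[0,0,0],0,-1],
    [[0,0,0],0,-1],
    [[0,0,0],0,-1],
    [[0,0,0],0,-1],
    [[0,0,0],0,-1],
    [[0,0,0],0,-1],
    [[0,0,0],0,-1]
  ]
}}

```text
t: 37.03
eef_pos: [387.4, 315.9, 192.4]
tcp_rot: [3.141, -0.0, 2.063]
ft_force: [-0.5, -0.4, 6.2]
opening: 0.133
grip_force: 30.0
```

Emit:
{"name": "move_arm", "arguments": {
  "commands": [
    [[0,0,1],0.986,-1],
    [[0,0,1],0.986,-1],
    [[0,0,1],0.986,-1],
    [[0,0,1],0.986,-1],
    [[0.433,-0.619,0],0.986,-1],
    [[0.433,-0.619,0],0.986,-1],
    [[0.433,-0.619,0],0.986,-1],
    [[0.433,-0.619,0],0.986,-1],
    [[0.433,-0.619,0],0.986,-1],
    [[0.433,-0.619,0],0.986,-1],
    [[0.433,-0.619,0],0.986,-1],
    [[0.433,-0.619,0],0.986,-1],
    [[0.433,-0.619,0],0.986,-1],
    [[0.433,-0.619,0],0.986,-1],
    [[0.433,-0.619,0],0.986,-1],
    [[0.433,-0.619,0],0.986,-1],
    [[0.433,-0.619,0],0.986,-1],
    [[0.433,-0.619,0],0.986,-1],
    [[0.433,-0.619,0],0,-1],
    [[0.433,-0.619,0],0,-1]
  ]
}}

```text
t: 38.7
eef_pos: [595.7, 17.7, 311.9]
tcp_rot: [3.141, -0.0, -2.8]
ft_force: [-0.5, 0.9, -0.2]
opening: 0.137
grip_force: 30.0
```

Emit:
{"name": "move_arm", "arguments": {
  "commands": [
    [[0,0,0],0,-1],
    [[0,0,-1],0,-1],
    [[0,0,-1],0,-1],
    [[0,0,-0.8],0,-1],
    [[0,0,-0.5],0,-1],
    [[0,0,-0.3],0,-1],
    [[0,0,0],0,-1],
    [[0,0,0],0,-0.5],
    [[0,0,0],0,-0.5],
    [[0,0,0],0,-0.5],
    [[0,0,0],0,-0.5],
    [[0,0,0.6],0,-0.5],
    [[0,0,1],0,-0.5],
    [[0,0,1],0,-0.5],
    [[0,0,1],0,-0.5],
    [[0,0,1],0,-1],
    [[0,0,1],0,-1],
    [[0,0,1],0,-1],
    [[0,0,1],0,-1]
  ]
}}

```text
t: 40.28
eef_pos: [594.7, 18.8, 434.4]
tcp_rot: [-3.141, 0.001, -2.801]
ft_force: [0.8, -0.5, 0.2]
opening: 0.036
grip_force: 0.0
```

```bash
python3 look.py 14 scene,wrist; python3 - <<'E'
from h import *
p=read_camera('scene')
for t in ['pen_lid_lip','tube_lid_lip','bottle']: print(t,[(round(r['confidence'],2),np.round(r['at'])) for r in search_frame(t,p)])
# predicted lip px for angles
for n,c,L,h in [('pen',(602,0),85,45.5),('tube',(588,113),75,65.5)]:
    for th in (1.6,1.75):
        r=L*2+6; x=L-r*np.cos(th); z=h+r*np.sin(th); print(n,th,np.round(proj(p,[(c[0]+.94*x,c[1]+.34*x,z)])), round(x),round(z))
E
```

```text
40.3 [594.7  18.8 434.4] [-3.141e+00  1.000e-03 -2.801e+00] [ 0.8 -0.5  0.2] 0.036 0.0
scene marker_0
   0.86 [596.  23.] [ 15. 142.] 0.338 [593.  22.] [360. 356.]
   0.7 [608. -16.] [ 15. 141.] 0.329 [609. -16.] [378. 372.]
scene tube_0
   0.83 [580. 136.] [ 25. 107.] 0.34 [572. 133.] [336. 306.]
   0.78 [592.  99.] [ 24. 107.] 0.329 [588.  98.] [351. 321.]
   0.66 [589. 117.] [ 26. 110.] 0.408 [594. 121.] [351. 309.]
wrist marker_0
   0.88 [598.  21.] [ 15. 143.] 0.348 [593.  19.] [329. 200.]
   0.64 [610. -18.] [ 14. 142.] 0.342 [606. -20.] [290. 201.]
wrist tube_0
   0.84 [583. 137.] [ 21. 107.] 0.365 [577. 134.] [420. 223.]
   0.66 [589. 117.] [ 21. 112.] 0.384 [592. 120.] [404. 234.]
   0.63 [597.  21.] [ 13. 139.] 0.347 [593.  19.] [327. 199.]
   0.45 [750. 247.] [117. 287.] 0.96 [745. 261.] [450. 377.]
pen_lid_lip [(0.92, array([425., 319.]))]
tube_lid_lip []
bottle [(0.81, array([446., 273.])), (0.18, array([319., 209.]))]
pen 1.6 [[428. 278.]] 90 221
pen 1.75 [[440. 273.]] 116 219
tube 1.6 [[395. 229.]] 80 221
tube 1.75 [[405. 224.]] 103 219
```

View pics/scene14.png

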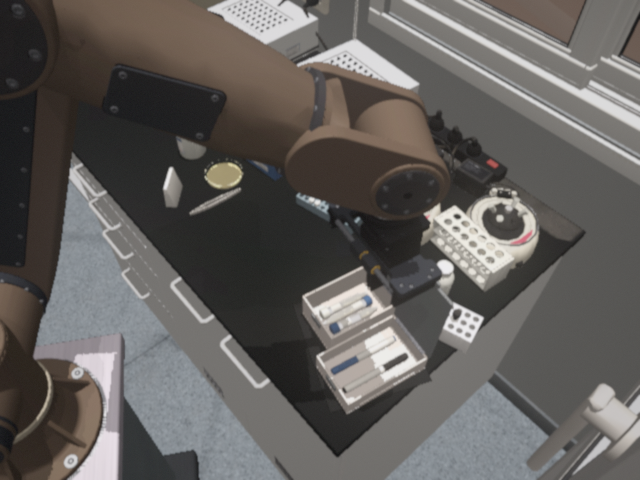

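Both pens and all three tubes are in their boxes. Next come the lids: I'll go behind the pen lid with closed fingers and sweep it shut along an arc.

Emit:
{"name": "move_arm", "arguments": {
  "commands": [
    [[0,0,0.9],0,-1],
    [[0.774,0.162,0],0,-1],
    [[0.774,0.162,0],0,-1],
    [[0.774,0.162,0],0,-1],
    [[0.774,0.162,0],0,-1],
    [[0.774,0.162,0],0,-1],
    [[0.774,0.162,0],0,-1],
    [[0,0,-0.4],0,-1],
    [[0,0,-0.8],0,-1],
    [[0,0,-0.8],0,-1],
    [[0,0,-0.5],0,-1],
    [[0,0,0],0,-1]
  ]
}}

```text
t: 41.78
eef_pos: [733.9, 47.8, 379.2]
tcp_rot: [3.139, -0.007, -2.801]
ft_force: [-0.3, 0.2, -0.0]
opening: 0.006
grip_force: 0.0
```

```bash
python3 look.py 15 top
```

```text
41.8 [733.9  47.8 379.2] [ 3.139 -0.007 -2.801] [-0.3  0.2 -0. ] 0.006 0.0
top marker_0
top tube_0
   0.88 [586. 135.] [ 17. 101.] 0.353 [584. 134.] [356. 222.]
   0.82 [596.  98.] [ 22. 104.] 0.388 [592.  96.] [376. 218.]
   0.75 [716.  43.] [43. 89.] 2.842 [714.  46.] [399. 162.]
   0.71 [591. 116.] [ 22. 109.] 0.351 [593. 118.] [363. 220.]
```

View pics/top15.png

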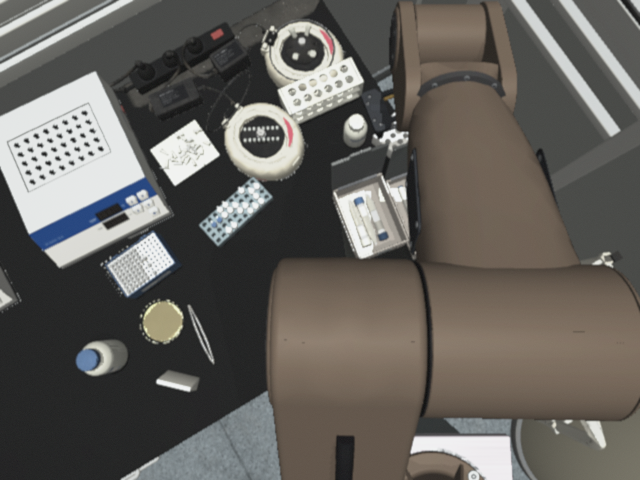

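The arm blocks the view of the pen lid, but there is no contact force behind it. I'll sweep it shut.

Emit:
{"name": "move_arm", "arguments": {
  "commands": [
    [[-0.494,-0.178,0],0,-1],
    [[-0.494,-0.178,0],0,-1],
    [[-0.494,-0.178,0],0,-1],
    [[-0.494,-0.178,0],0,-1],
    [[-0.439,-0.159,-0.1],0,-1],
    [[-0.439,-0.159,-0.1],0,-1],
    [[-0.392,-0.142,-0.2],0,-1],
    [[-0.392,-0.142,-0.2],0,-1]
  ]
}}

```text
t: 42.6
eef_pos: [625.0, 8.3, 368.3]
tcp_rot: [-3.14, 0.005, -2.801]
ft_force: [2.8, 0.9, 2.5]
opening: 0.002
grip_force: 1.5
```

Emit:
{"name": "move_arm", "arguments": {
  "commands": [
    [[-0.36,-0.13,-0.45],0,-1],
    [[-0.36,-0.13,-0.45],0,-1],
    [[-0.282,-0.102,-0.35],0,-1],
    [[-0.282,-0.102,-0.35],0,-1],
    [[-0.235,-0.085,-0.4],0,-1],
    [[-0.235,-0.085,-0.4],0,-1],
    [[-0.141,-0.051,-0.433],0,-1],
    [[-0.141,-0.051,-0.433],0,-1],
    [[-0.063,-0.023,-0.4],0,-1],
    [[-0.063,-0.023,-0.4],0,-1]
  ]
}}

```text
t: 43.43
eef_pos: [560.9, -15.2, 245.3]
tcp_rot: [-3.14, 0.003, -2.801]
ft_force: [1.6, 0.5, 2.4]
opening: 0.009
grip_force: 1.4
```

Emit:
{"name": "move_arm", "arguments": {
  "commands": [
    [[0,0,-0.07],0,-1],
    [[0,0,-0.07],0,-1],
    [[0,0,-0.07],0,-1],
    [[0,0,0],0,-1],
    [[0,0,0],0,-1]
  ]
}}

```text
t: 43.85
eef_pos: [560.6, -15.1, 241.3]
tcp_rot: [-3.14, 0.002, -2.8]
ft_force: [-9.9, -1.5, 30.2]
opening: 0.002
grip_force: 14.8
```

Pen lid stopped on the rim (tip z 51.3, 30 N). On to the tube lid.

Emit:
{"name": "move_arm", "arguments": {
  "commands": [
    [[0,0,1],0,-1],
    [[0,0,1],0,-1],
    [[0,0,1],0,-1],
    [[0,0,1],0,-1],
    [[0,0,1],0,-1],
    [[0,0,1],0,-1],
    [[0,0,1],0,-1],
    [[0,0,0.3],0,-1],
    [[0.733,0.83,0],0,-1],
    [[0.733,0.83,0],0,-1],
    [[0.733,0.83,0],0,-1],
    [[0.733,0.83,0],0,-1],
    [[0.733,0.83,0],0,-1],
    [[0.733,0.83,0],0,-1],
    [[0.733,0.83,0],0,-1],
    [[0,0,-0.5],0,-1],
    [[0,0,-0.8],0,-1],
    [[0,0,-0.8],0,-1],
    [[0,0,-0.2],0,-1],
    [[0,0,0],0,-1]
  ]
}}

```text
t: 45.52
eef_pos: [714.4, 159.4, 386.5]
tcp_rot: [3.141, -0.003, -2.801]
ft_force: [-0.1, -0.2, 0.6]
opening: 0.009
grip_force: 0.0
```

Emit:
{"name": "move_arm", "arguments": {
  "commands": [
    [[-0.525,-0.19,0],0,-1],
    [[-0.525,-0.19,0],0,-1],
    [[-0.525,-0.19,0],0,-1],
    [[-0.525,-0.19,0],0,-1],
    [[-0.392,-0.142,-0.13],0,-1],
    [[-0.392,-0.142,-0.13],0,-1],
    [[-0.376,-0.136,-0.177],0,-1],
    [[-0.376,-0.136,-0.177],0,-1],
    [[-0.33,-0.119,-0.258],0,-1],
    [[-0.33,-0.119,-0.258],0,-1],
    [[-0.266,-0.096,-0.317],0,-1],
    [[-0.266,-0.096,-0.317],0,-1],
    [[-0.22,-0.08,-0.375],0,-1],
    [[-0.22,-0.08,-0.375],0,-1],
    [[-0.125,-0.045,-0.408],0,-1],
    [[-0.125,-0.045,-0.408],0,-1],
    [[-0.063,-0.023,-0.358],0,-1],
    [[-0.063,-0.023,-0.358],0,-1]
  ]
}}

```text
t: 47.02
eef_pos: [545.7, 97.9, 268.2]
tcp_rot: [-3.141, 0.003, -2.801]
ft_force: [1.3, 0.9, 3.8]
opening: 0.004
grip_force: 1.6
```

Emit:
{"name": "move_arm", "arguments": {
  "commands": [
    [[0,0,-0.08],0,-1],
    [[0,0,-0.08],0,-1],
    [[0,0,-0.08],0,-1],
    [[0,0,0],0,-1],
    [[0,0,0],0,-1]
  ]
}}

```text
t: 47.43
eef_pos: [545.5, 98.0, 261.5]
tcp_rot: [-3.141, 0.002, -2.801]
ft_force: [-4.8, -3.3, 17.4]
opening: 0.007
grip_force: 8.8
```

Emit:
{"name": "move_arm", "arguments": {
  "commands": [
    [[0,0,-0.06],0,-1],
    [[0,0,-0.06],0,-1],
    [[0,0,0],0,-1],
    [[0,0,0],0,-1]
  ]
}}

```text
t: 47.77
eef_pos: [545.3, 98.0, 260.8]
tcp_rot: [-3.14, 0.004, -2.8]
ft_force: [-15.9, -3.6, 53.7]
opening: 0.008
grip_force: 26.9
```

Emit:
{"name": "move_arm", "arguments": {
  "commands": [
    [[0,0,0.5],0,-1],
    [[0,0,1],0,-1],
    [[0,0,1],0,-1],
    [[0,0,1],0,-1],
    [[0,0,1],0,-1],
    [[-0.3,0.9,0.5],0,-1],
    [[-0.3,0.9,0.5],0,-1],
    [[-0.3,0.9,0.5],0,-1],
    [[-0.3,0.9,0],0,-1],
    [[-0.3,0.9,0],0,-1],
    [[-0.3,0.9,0],0,-1],
    [[-0.3,0.9,0],0,-1],
    [[-0.3,0.9,0],0,-1],
    [[0,0,0],0,-1],
    [[0,0,0],0,-1]
  ]
}}

```text
t: 49.02
eef_pos: [472.6, 315.2, 436.4]
tcp_rot: [3.141, 0.001, -2.798]
ft_force: [-0.3, 0.1, -0.3]
opening: 0.004
grip_force: 0.0
```

```bash
python3 look.py 16 scene; python3 - <<'E'
from h import *
p=read_camera('scene'); save(p,'s17')
for t in ['pen_lid_lip','tube_lid_lip']: print(t,[(round(r['confidence'],2),np.round(r['at'],1)) for r in search_frame(t,p)])
for n,c,L,h in [('pen',(602,0),85,45.5),('tube',(588,113),75,65.5)]:
    for th in (0,.05,.1):
        r=L*2+6; x=L-r*np.cos(th); z=h+r*np.sin(th)+5.5; print(n,th,np.round(proj(p,[(c[0]+.94*x,c[1]+.34*x,z)]),1))
a=p['image'][230:430,270:470,::-1]; cv2.imwrite('pics/s17c.png',cv2.resize(a,None,fx=3,fy=3,interpolation=cv2.INTER_CUBIC))
E
```

```text
49.0 [472.6 315.2 436.4] [ 3.141e+00  1.000e-03 -2.798e+00] [-0.3  0.1 -0.3] 0.004 0.0
scene marker_0
scene tube_0
pen_lid_lip [(0.74, array([371.6, 359.5]))]
tube_lid_lip [(0.76, array([347.3, 295.9]))]
pen 0 [[328.3 378.2]]
pen 0.05 [[328.5 376. ]]
pen 0.1 [[328.9 373.6]]
tube 0 [[313.3 315.4]]
tube 0.05 [[313.4 313.1]]
tube 0.1 [[313.7 310.8]]
```

View pics/s17c.png

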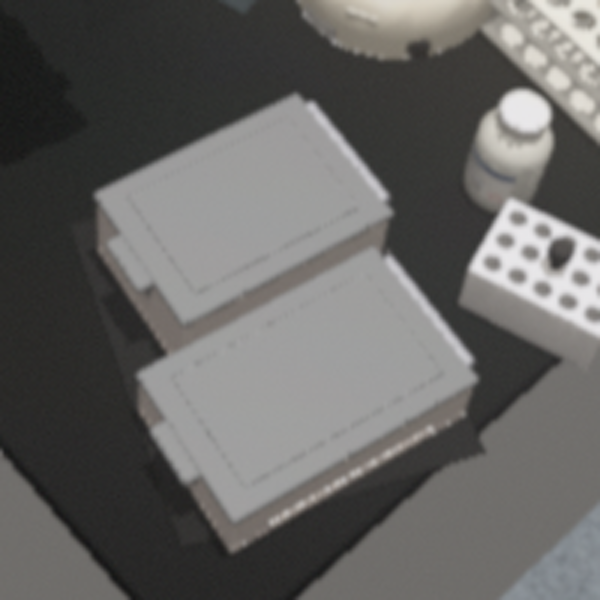

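Both lids lie flat on the rims (tip heights 51.3 and 70.8 mm against 51 and 71 expected) and stopped hard. Handing in.

```bash
python3 -c "
from cell import env
print(env.job_done())"
```

```text
the job is handed in; nothing more can be done
None
```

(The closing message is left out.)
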